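Press the cover flat onto the test fixture

ROBOT

A 6-joint arm with a two-finger parallel gripper is mounted at the origin on the work surface; the furniture and walls round the work are solid. World frame = base frame: x ahead of the robot, y to its left, z up, the work surface at z = 0. Lengths are in m, angles in rad, forces in N, time in s.
With the tool pointing down it reaches from about 0.425 to 0.95 m from the base axis. Payload 3.5 kg.
Tool frame: the origin (TCP) lies midway between the tips of the shut fingers; the grasp point (between the pads) lies 19 mm behind it; z points along the fingers, x is the direction in which the jaws open and shut, and the axes are right-handed (so a half turn about z gives the same grasp; the last joint's range is limited). The gripper opens to 85 mm and grips with 20 to 120 N. Pads are 22 mm wide; open, the fingers measure 114 mm over their backs; the gripper's body (76 mm by 85 mm) begins 54 mm behind the grasp point. The pads swing forward as they close: fully open they stand 13 mm farther back than shut.
Start: joints at [-1.382, 0.286, 1.577, -0, 1.279, -0.15], TCP at [0.224, -0.637, 0.231] pointing down, gripper open.
Joint ranges: [-2.77, 2.77], [-0.9, 2.22], [0.21, 2.48], [-1.53, 4.67], [0.24, 2.81], [-2.84, 2.84]. Speed limits (rad/s): [2.79, 2.79, 3.14, 3.14, 3.14, 3.14].

INTERFACE

Orientations are given as a unit quaternion [x, y, z, w].
In Python, from plant import readout, optics, ctrl gives the robot as it stands. The module is installed in compiled form; this text tells all that it offers.
- The arm moves only by the shell command python3 -m crank 'ROWS' [OPENING] [FORCE]. ROWS is text: rows parted by semicolons, each of 6 numbers parted by spaces: the shift along the tool's x, y, z in mm, then the turn, a rotation vector about the tool's x, y, z in rad. In form: dx dy dz ax ay az; .... A call has 1 to 5 rows; each row shifts and turns the commanded pose from where the row before left it, along the tool's axes as they then stand; what a row does not reach is not made up. A row lasts 1/8 s, in which the tool goes at most 62.5 mm and 10.7 degrees, less where a joint would pass 70% of its speed; a pose out of reach is approached as far as the arm can. A call is refused whole if a number of a shift passes 62.5 or a number of a turn 0.188, either way. A call with a gripper value outside its range is refused whole. OPENING is the opening, from -1 (shut) to 1 (fully open), set as the call begins (- or left out, the last holds). The fingers move at their own pace and stop on an object; FORCE is the grip in N (left out, the last holds). Time passes only in rows, so rows that do not move let the fingers close. It gives the time, the measured TCP pose, the force and the opening at its end, in the units of the state.
- readout.get_state(): the state, without advancing time (a new reading comes with each control period).
- optics.read_camera(name): name is "side" or "top" or "wrist"; returns the picture (400x640x3 uint8, red, green, blue); there is no depth.
- optics.calibration(name): a dict with "mtx" (3x3 intrinsics, pixels), "rvec" (rotation vector, rad) and "tvec" (3), from world to camera coordinates, as OpenCV has them; the wrist camera has in their place "tool_from_camera" (4x4, takes a point from camera to tool coordinates, whose origin is the TCP and whose axes are the tool frame's). Camera axes: x right, y down, z forward; pixel columns grow to the right and rows downward; lengths in m; the calibration is good to about 2 mm. The wrist camera is an equidistant fisheye: a pixel r from the principal point sees the ray r / f radians off the axis. A picture is of the moment at which its call begins: read the wrist's pose just before it. calibration takes no time and is no camera call.
- ctrl.sign_off(): hands the job in, once; it reports no verdict.
Trained networks look in the newest picture that a camera, given by its name, has taken for a name from the list of things; names that differ only in an ending like _2 or _b are one class to them, and where a whole thing is asked for, a point or a joint stands for the part that bears it (a point fixed in the world has none). Each returns a list of dicts, best first, with "p" (0 to 1); they miss things now and then, are a little off and sometimes report something else, mostly with a low value. They report only what shows in the picture. A call takes as long as a camera call. They do not tell look-alikes from the thing itself.
- optics.recognise(camera, thing): "xy" ([column, row] as shares, 0 to 1, of the picture: columns of its width, rows of its height, amid what is visible of it).
The state is a dict: "time": time; "qpos": joint angles; "dq": joint speeds; "joint_efforts": joint torques, N m; "eef_pos": TCP position; "tcp_rot": TCP orientation; "contact_force": force on the tool from outside, world axes, zero at the start; "wrist_torque": the same for the moment, N m; "opening": opening from 0.0 (shut) to 1.0 (fully open).
Only numpy, scipy, OpenCV 4.12 (cv2) and the standard library are available. Lean on these libraries where they do the work, as an engineer would, in place of code of your own. Each camera call takes 0.05 s, during which the arm holds its last target.

TASK

Put the blue cover on the grey test fixture, over its bay and inside the raised lip, with its long side along the fixture's long side. Then press it down firmly against the stiff pins until it lies flat and level on the fixture's deck, and let go. Leave the orange cover, which belongs to another fixture, where it lies.

Things in the scene. Friction and masses are not known exactly. Their poses are not given: they have to be found in the camera images.
- blue_cover: loose blue plate, 80 (its x) x 60 (its y) x 6 mm, about 60 g, flat on the bench at the start. On its middle stands a black grip block, 12 mm thick (x), 40 mm long (y), from 6 to 34 mm above the plate's underside: pinch it from above across the 12 mm; press on its top. Origin: centre of the underside, z up. A half turn about z makes no difference
- fixture: fixed grey box, 106 (its x) x 86 (its y) mm, three round sockets on its -x face. Level deck 35 mm above the bench, open bay 40 x 40 mm in its middle. A lip 5 mm wide stands 5 mm above the deck all round, 96 x 76 mm inside: 8 mm of play on every side of the blue cover. Origin: centre of its underside, at bench height, z up
- pin0 (a joint): one of four alike steel pins in the fixture's deck, 8 mm thick, at x +-28, y +-16 mm (this one - -). 0: 12 mm proud; 0.012: flush with the deck. They start 8 to 12 mm proud, all different. No spring: each slides down when pushed with about 3 N and stays there, so a cover laid on them stands proud and crooked; all four take about 12 to 20 N
- orange_cover: loose orange cover plate of another fixture, 104 x 84 x 6 mm, too big for this one, with the same black grip block; to be left alone. Origin: centre of its underside
There are look-alikes about, which are no part of the job. Of the things shaped like the blue_cover, the blue one is meant.

How it is judged:
At the end, for the whole second after the job is handed in: The blue cover lies released and at rest on the deck: centre within 15 mm of the fixture's, long side within 15 degrees of the fixture's, underside no more than 2.5 mm above the deck, level within 3 degrees. The orange cover is within 30 mm of where it lay (horizontal distance between blue_cover and fixture below 0.015 m and angle between the x axis of blue_cover and the x axis of fixture, either way round below 0.26 rad and z of blue_cover in the frame of fixture between 0.032 and 0.0375 m and angle between blue_cover's own z axis and vertical below 0.05 rad and linear speed of blue_cover below 0.02 m/s and distance of orange_cover from where it was at the start of the episode below 0.03 m); the robot touches nothing.
It fails at once if the orange cover is moved by more than 30 mm (distance of orange_cover from where it was at the start of the episode above 0.03 m).
It also fails if it takes over 54 s, if anything falls off the work surface, if the arm or the gripper's body presses on something with over 40 N, if the wrist force passes 120 N, or if a joint passes its speed limit or range.

## Working session

There is one attempt and no reset: what is moved stays moved. The work goes in short steps, Python scripts to look and compute and a shell command to move; the robot and the scene stay as the last step left them, time stands still between calls to the robot, and variables do not carry over. Pictures are saved under pics/ and viewed, and the job is handed in when it is done.

```bash
mkdir -p pics
python3 - <<'E'
from plant import readout, optics
import cv2
s=readout.get_state(); print(s)
for c in ("side","top","wrist"):
    im=optics.read_camera(c); cv2.imwrite(f"pics/{c}0.png",im[:,:,::-1])
    print(c,optics.calibration(c))
    for t in ("blue_cover","fixture","orange_cover"):
        print(t,[(round(d["p"],2),[round(d["xy"][0]*640),round(d["xy"][1]*400)]) for d in optics.recognise(c,t)])
E
```

```text
{'time': 0.0, 'qpos': array([-1.38201457e+00,  2.87177310e-01,  1.57818191e+00, -7.47673447e-06,
        1.27860455e+00, -1.49997736e-01]), 'dq': array([ 9.79856087e-04,  1.94857190e-04,  2.62308874e-04,  6.24134176e-04,
        9.28392910e-04, -2.76285930e-05]), 'joint_efforts': array([-3.44250575e-04, -4.05979729e+01, -2.92626804e+01, -1.46777616e-04,
        5.87197370e-03, -7.35774620e-06]), 'eef_pos': array([ 0.22422922, -0.63596775,  0.22993676]), 'tcp_rot': array([ 0.81619127, -0.57778059, -0.0008569 , -0.00081932]), 'contact_force': array([-0.6616462 ,  0.6115389 , -0.12163231]), 'wrist_torque': array([-0.04173365,  0.04197581, -0.03554486]), 'opening': 1.0003877853888494}
side {'mtx': array([[491.46021259,   0.        , 322.53566943],
       [  0.        , 491.46021259, 204.23372792],
       [  0.        ,   0.        ,   1.        ]]), 'rvec': array([ 2.24468899,  1.35186699, -0.38498671]), 'tvec': array([-0.26460022, -0.3967714 ,  1.2934208 ])}
blue_cover [(0.71, [414, 217]), (0.66, [223, 242])]
fixture [(0.73, [374, 148])]
orange_cover [(0.93, [362, 242])]
top {'mtx': arr
[... 266 characters left out ...]
cover [(0.77, [435, 217]), (0.7, [246, 159])]
fixture [(0.67, [238, 254]), (0.62, [247, 158])]
orange_cover [(0.73, [308, 158])]
wrist {'mtx': array([[309.70691629,   0.        , 320.41183551],
       [  0.        , 309.70691629, 195.19913257],
       [  0.        ,   0.        ,   1.        ]]), 'tool_from_camera': array([[ 9.99999592e-01, -8.53257332e-04, -2.94878330e-04,
         1.26629464e-03],
       [ 9.01748459e-04,  9.59642466e-01,  2.81221486e-01,
        -7.13904025e-02],
       [ 4.30234732e-05, -2.81221637e-01,  9.59642844e-01,
        -1.42235930e-01],
       [ 0.00000000e+00,  0.00000000e+00,  0.00000000e+00,
         1.00000000e+00]])}
blue_cover []
fixture []
orange_cover []
```

View pics/side0.png

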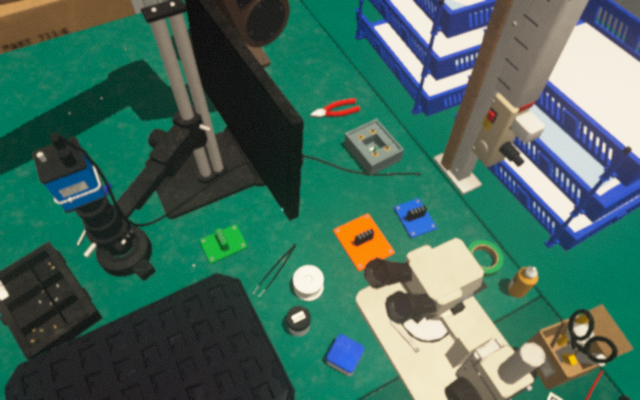

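View pics/top0.png

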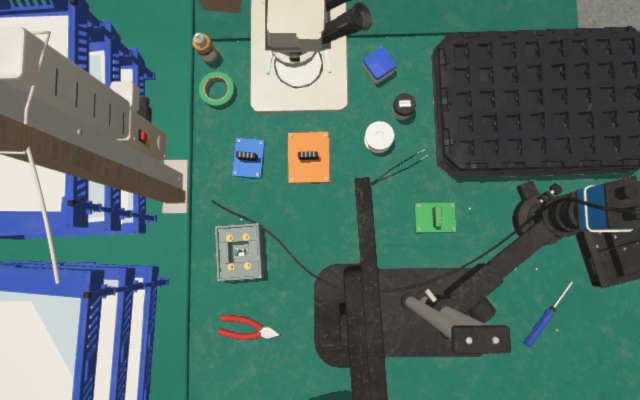

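View pics/wrist0.png

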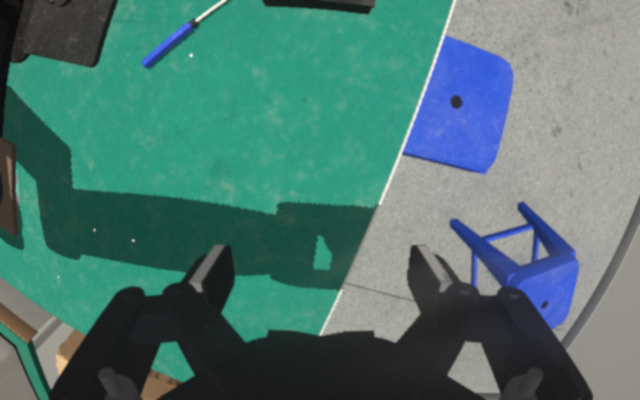

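The top view shows these candidates:
- blue plate with a black grip at (248,158)
- green plate with a grip at (435,217)
- orange plate at (308,157)
- blue box without a grip at (380,65)

The blue cover is the one at (248,158), and the fixture is at (239,252). I'll check both in a crop and measure them.

```bash
cat > h.py <<'E'
import numpy as np, cv2
from plant import readout, optics
from scipy.spatial.transform import Rotation as R
def ray(cam,u,v):
    c=optics.calibration(cam); K=c["mtx"]; Rm=cv2.Rodrigues(c["rvec"])[0]
    d=Rm.T@np.array([(u-K[0,2])/K[0,0],(v-K[1,2])/K[1,1],1]); o=-Rm.T@c["tvec"]; return o,d
def onz(cam,u,v,z):
    o,d=ray(cam,u,v); return o+d*(z-o[2])/d[2]
def proj(cam,P):
    c=optics.calibration(cam); return cv2.projectPoints(np.array(P,float).reshape(-1,3),c["rvec"],c["tvec"],c["mtx"],None)[0].reshape(-1,2)
def wproj(P,s=None):
    s=s or readout.get_state(); c=optics.calibration("wrist"); K=c["mtx"]; T=c["tool_from_camera"]
    P=np.array(P,float).reshape(-1,3)
    t=(P-s["eef_pos"])@R.from_quat(s["tcp_rot"]).as_matrix()
    q=(t-T[:3,3])@T[:3,:3]
    th=np.arctan2(np.hypot(q[:,0],q[:,1]),q[:,2]); a=np.arctan2(q[:,1],q[:,0])
    return np.c_[K[0,2]+K[0,0]*th*np.cos(a),K[1,2]+K[1,1]*th*np.sin(a)]
def wonz(u,v,z,s):
    c=optics.calibration("wrist"); K=c["mtx"]; T=c["tool_from_camera"]
    x,y=(u-K[0,2])/K[0,0],(v-K[1,2])/K[1,1]; th=np.hypot(x,y); a=np.arctan2(y,x)
    d=np.array([np.sin(th)*np.cos(a),np.sin(th)*np.sin(a),np.cos(th)])
    Rt=R.from_quat(s["tcp_rot"]).as_matrix(); o=s["eef_pos"]+Rt@T[:3,3]; d=Rt@T[:3,:3]@d
    return o+d*(z-o[2])/d[2]
def box(x,y,z,yaw,lx,ly):
    c,s_=np.cos(yaw),np.sin(yaw)
    return [[x+c*a-s_*b,y+s_*a+c*b,z] for a,b in [(lx,ly),(-lx,ly),(-lx,-ly),(lx,-ly)]]
E
python3 - <<'E'
from h import *
t=cv2.imread("pics/top0.png"); s=cv2.imread("pics/side0.png")
a=cv2.resize(t[120:300,200:340],None,fx=3.3,fy=3.3,interpolation=cv2.INTER_CUBIC)
b=cv2.resize(s[110:290,320:460],None,fx=2.4,fy=3.3*1,interpolation=cv2.INTER_CUBIC)
cv2.imwrite("pics/crop0.png",np.hstack([a,b]))
for n,u,v,z in [("blue",248,158,.006),("bluegripside",246,156,.034),("fix",240,251,.037),("orange",308,157,.006),("monitor",363,180,0.3),("pliers",250,328,0)]: print(n,onz("top",u,v,z).round(3))
for n,u,v,z in [("blue",416,218,.006),("grip",413,211,.034),("fix",374,146,.037),("postbase",457,172,0),("monL",202,70,0),("monR",293,214,0)]: print("s",n,onz("side",u,v,z).round(3))
print(ray("top",320,200)[0],ray("side",320,200)[0])
E
```

```text
blue [0.656 0.164 0.006]
bluegripside [0.654 0.162 0.034]
fix [0.467 0.173 0.037]
orange [0.655 0.041 0.006]
monitor [ 0.561 -0.052  0.3  ]
pliers [0.315 0.16  0.   ]
s blue [0.663 0.166 0.006]
s grip [0.658 0.156 0.034]
s fix [0.478 0.173 0.037]
s postbase [ 0.603  0.317 -0.   ]
s monL [ 0.035 -0.069  0.   ]
s monR [ 0.532 -0.054  0.   ]
[ 0.46078649 -0.01220832  0.95349649] [ 1.03220591 -0.25998433  0.8759779 ]
```

View pics/crop0.png

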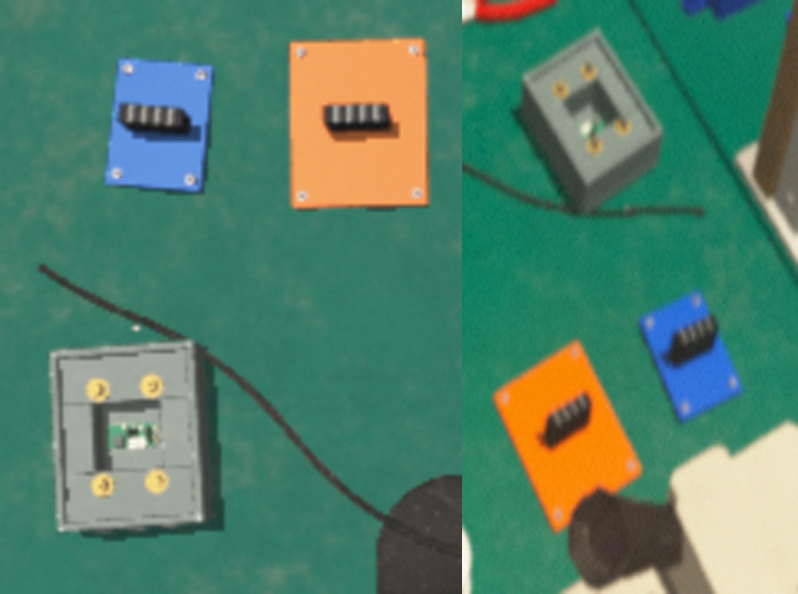

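Run:
```python
from h import *
def show(n,cam,u,v,**k):
    o,d=ray(cam,u,v)
    (ax,val),=k.items(); t=(val-o["xyz".index(ax)])/d["xyz".index(ax)]; print(n,(o+t*d).round(3))
show("montop side x","side",302,127,x=.54); show("montop side","side",302,127,y=-.054)
show("monbotR","side",293,214,y=-.054); show("left top","side",190,0,y=-.054)
for u,v in [(363,180),(355,180),(370,180),(352,400),(387,400)]:
  for z in (.12,.2,.3): print(u,v,z,onz("top",u,v,z).round(3))
print("origin top",proj("top",[0,0,0]),"side",proj("side",[[0,0,0],[0,0,.3]]))
# camera stand: blue camera top
for n,c,u,v,z in [("cam","side",65,140,.25),("cam base","side",125,250,0),("stand post bottom","side",205,175,.02),("stand top","side",165,0,.4),("scope eyepiece","side",385,270,.2),("cam","top",610,205,.25),("stage post","top",430,315,.2),("stand end","top",480,340,.3),("post foot","top",173,188,0),("pillar bottomright","top",160,140,.3),("baskets edge","top",190,200,0), ("scope eyep","top",360,20,.2)]: print(n,onz(c,u,v,z).round(3))
```

```text
montop side x [ 0.54  -0.029  0.266]
montop side [ 0.593 -0.054  0.331]
monbotR [ 0.533 -0.054  0.002]
left top [ 0.025 -0.054  0.191]
363 180 0.12 [ 0.589 -0.063  0.12 ]
363 180 0.2 [ 0.576 -0.058  0.2  ]
363 180 0.3 [ 0.561 -0.052  0.3  ]
355 180 0.12 [ 0.589 -0.049  0.12 ]
355 180 0.2 [ 0.577 -0.045  0.2  ]
355 180 0.3 [ 0.561 -0.041  0.3  ]
370 180 0.12 [ 0.588 -0.075  0.12 ]
370 180 0.2 [ 0.576 -0.069  0.2  ]
370 180 0.3 [ 0.561 -0.061  0.3  ]
352 400 0.12 [ 0.213 -0.035  0.12 ]
352 400 0.2 [ 0.237 -0.033  0.2  ]
352 400 0.3 [ 0.267 -0.03   0.3  ]
387 400 0.12 [ 0.213 -0.094  0.12 ]
387 400 0.2 [ 0.237 -0.086  0.2  ]
387 400 0.3 [ 0.267 -0.077  0.3  ]
origin top [[333.5073126  497.68787898]] side [[221.9957059   53.47277327]
 [199.0301137  -59.6509065 ]]
cam [ 0.373 -0.381  0.25 ]
cam base [ 0.452 -0.387  0.   ]
stand post bottom [ 0.367 -0.182  0.02 ]
stand top [ 0.315 -0.152  0.4  ]
scope eyepiece [ 0.8   -0.022  0.2  ]
cam [ 0.525 -0.414  0.25 ]
stage post [ 0.363 -0.156  0.2  ]
stand end [ 0.343 -0.202  0.3  ]
post foot [0.598 0.319 0.   ]
pillar bottomright [0.624 0.235 0.3  ]
baskets edge [0.572 0.284 0.   ]
scope eyep [ 0.845 -0.059  0.2  ]
```

Blue cover is at about (0.656, 0.165) and the fixture at about (0.47, 0.173), both with the long side near world x. A panel about 0.3 m tall and a stand about 0.4 m tall lie in between, so I'll rise to about 0.5 m and swing over them.

```bash
python3 - <<'E'
from h import *
def tri(n,a,b):
    o1,d1=ray("top",*a);o2,d2=ray("side",*b)
    A=np.c_[d1,-d2]; t=np.linalg.lstsq(A,o2-o1,rcond=None)[0]
    p,q=o1+t[0]*d1,o2+t[1]*d2; print(n,((p+q)/2).round(3),"gap",np.linalg.norm(p-q).round(3))
tri("red button",(143,136),(491,115)); tri("scope",(362,18),(383,272)); tri("mon",(362,180),(302,127)); tri("bracketpost",(480,340),(165,8))
tri("cam",(625,205),(65,140))
E
python3 -m crank '0 0 -62 0 0 0;0 0 -62 0 0 0;0 0 -62 0 0 0;0 0 -62 0 0 0;0 0 -30 0 0 0'
```

```text
red button [0.647 0.286 0.239] gap 0.002
scope [ 0.82  -0.053  0.262] gap 0.012
mon [ 0.564 -0.046  0.297] gap 0.01
bracketpost [ 0.366 -0.164  0.423] gap 0.004
cam [ 0.513 -0.355  0.383] gap 0.0
time: 1.23
eef_pos: [0.2244, -0.6365, 0.5153]
tcp_rot: [0.816, -0.578, 0.003, 0.003]
contact_force: [0.6, 0.2, -0.1]
opening: 1.003
```

```bash
python3 -m crank '-3 -60 0 0 0 -0.09;-3 -60 0 0 0 -0.09;-3 -60 0 0 0 -0.09;-3 -60 0 0 0 -0.09;-3 -60 0 0 0 -0.09'; python3 -m crank '-3 -60 0 0 0 -0.09;-3 -60 0 0 0 -0.09;-3 -60 0 0 0 -0.09;-3 -60 0 0 0 -0.09;-3 -60 0 0 0 -0.09'
```

```text
time: 1.85
eef_pos: [0.4769, -0.4749, 0.509]
tcp_rot: [0.925, -0.38, -0.0, -0.0]
contact_force: [1.8, -0.1, -0.7]
opening: 0.996
time: 2.48
eef_pos: [0.6325, -0.2207, 0.5089]
tcp_rot: [0.986, -0.164, -0.0, -0.0]
contact_force: [1.1, -0.8, 0.3]
opening: 0.999
```

```bash
python3 -m crank '-18 -58 0 0 0 -0.066;-14 -59 0 0 0 -0.066;-10 -59 0 0 0 -0.066;-6 -60 0 0 0 -0.066;-2 -60 0 0 0 -0.066'; python3 -m crank '0 0 60 0 0 0;0 0 60 0 0 0;0 0 60 0 0 0;0 0 40 0 0 0;0 0 0 0 0 0'
python3 - <<'E'
from h import *
s=readout.get_state(); im=optics.read_camera("wrist"); cv2.imwrite("pics/w1.png",im[:,:,::-1])
print(s["eef_pos"],s["tcp_rot"])
for t in ("blue_cover","fixture","orange_cover"):
  print(t,[(round(d["p"],2),[round(d["xy"][0]*640),round(d["xy"][1]*400)]) for d in optics.recognise("wrist",t)])
E
```

```text
time: 3.1
eef_pos: [0.6413, 0.0809, 0.5096]
tcp_rot: [1.0, 0.0, 0.0, 0.0]
contact_force: [0.8, 0.0, -0.2]
opening: 1.001
time: 3.72
eef_pos: [0.6395, 0.079, 0.2844]
tcp_rot: [1.0, -0.001, -0.005, -0.0]
contact_force: [-0.3, 0.1, -0.3]
opening: 0.999
[0.63946757 0.07898522 0.28444446] [ 9.99988942e-01 -1.00727712e-03 -4.59119740e-03 -1.48423327e-04]
blue_cover [(0.93, [261, 323]), (0.87, [333, 91])]
fixture [(0.68, [197, 91])]
orange_cover [(0.83, [335, 180])]
```

View pics/w1.png

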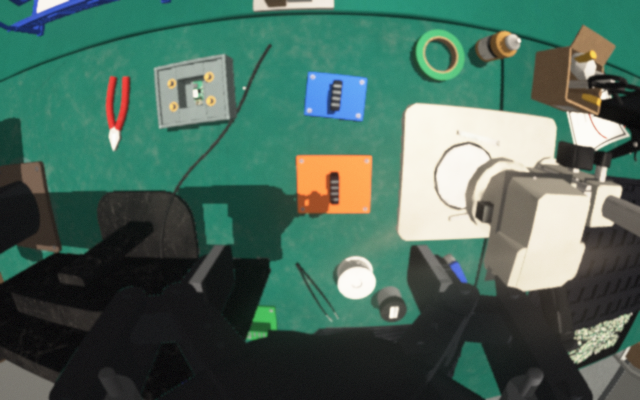

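The wrist view shows the blue cover at (336,96), the orange cover at (334,184) and the fixture at (194,91). Next I'll fit rectangles to the cover and the fixture.

```bash
cat >> h.py <<'E'
def rect(mask,roi,z,f):
    m=np.zeros_like(mask); x0,y0,x1,y1=roi; m[y0:y1,x0:x1]=mask[y0:y1,x0:x1]
    m=cv2.morphologyEx(m,cv2.MORPH_CLOSE,np.ones((5,5)))
    c=max(cv2.findContours(m,cv2.RETR_EXTERNAL,cv2.CHAIN_APPROX_NONE)[0],key=cv2.contourArea).reshape(-1,2)
    P=np.array([f(u,v,z)[:2] for u,v in c]); r=cv2.minAreaRect((P*1000).astype(np.float32)); return r
E
cat > m.py <<'E'
from h import *
import sys
def run(path,s,rb,rf,cam="wrist"):
    im=cv2.imread(path); h=cv2.cvtColor(im,cv2.COLOR_BGR2HSV)
    f=(lambda u,v,z:wonz(u,v,z,s)) if cam=="wrist" else (lambda u,v,z:onz(cam,u,v,z))
    if rb: print("blue",rect(cv2.inRange(h,(105,120,60),(125,255,255)),rb,.006,f))
    if rf: print("fix",rect(cv2.inRange(h,(0,0,70),(180,75,200)),rf,.040,f))
E
python3 - <<'E'
from m import *
s=readout.get_state()
run("pics/w1.png",s,(290,60,380,130),(145,45,245,135))
run("pics/top0.png",s,(225,130,270,185),(205,215,270,290),"top")
E
```

```text
blue ((665.4901123046875, 164.28724670410156), (61.111759185791016, 81.25202941894531), 84.18495178222656)
fix ((481.7840576171875, 168.89901733398438), (127.35151672363281, 106.87150573730469), 3.385634660720825)
blue ((656.966064453125, 163.3472900390625), (59.4590950012207, 79.78691864013672), 84.48506927490234)
fix ((473.43682861328125, 168.3092041015625), (126.69639587402344, 105.20416259765625), 0.5958437919616699)
```

```bash
python3 -m crank '15 -45 50 0 0 0.05;0 0 50 0 0 0.05;0 0 0 0 0 0;0 0 0 0 0 0'
python3 - <<'E'
from m import *
s=readout.get_state(); im=optics.read_camera("wrist"); cv2.imwrite("pics/w2.png",im[:,:,::-1])
print(s["eef_pos"],s["tcp_rot"])
for t in ("blue_cover","fixture"):
  print(t,[(round(d["p"],2),[round(d["xy"][0]*640),round(d["xy"][1]*400)]) for d in optics.recognise("wrist",t)])
E
```

```text
time: 4.42
eef_pos: [0.6571, 0.1195, 0.1977]
tcp_rot: [0.999, -0.051, 0.003, -0.0]
contact_force: [0.2, 0.4, -0.3]
opening: 0.999
[0.65708932 0.11946814 0.19771005] [ 9.98705059e-01 -5.08088840e-02  2.57514349e-03 -1.76451327e-04]
blue_cover [(0.65, [314, 128])]
fixture [(0.57, [153, 144]), (0.42, [314, 128])]
```

View pics/w2.png

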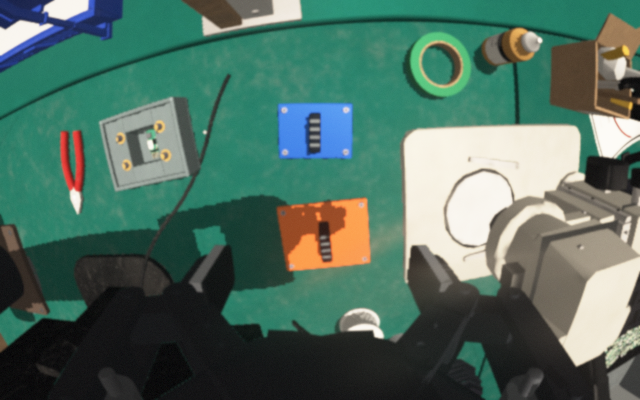

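Run:
```python
from m import *
s=readout.get_state()
print(s["eef_pos"],s["tcp_rot"])
run("pics/w2.png",s,(265,90,365,175),(90,85,205,200))
run("pics/w2.png",dict(s,tcp_rot=np.array([.9987,-.0508,0,0])),(265,90,365,175),(90,85,205,200))
# pin positions on z~.045 (fixture deck) from crop by eye
for z in (.035,.045):
  P=np.array([wonz(u,v,z,s)[:2] for u,v in [(121,138),(159,126),(127,165),(165,155)]]); print(P.round(3).tolist(),P.mean(0))
B=[wonz(u,v,.034,s) for u,v in [(314,116),(314,148)]]; print("grip",B)
im=cv2.imread("pics/w2.png"); cv2.imwrite("pics/c2.png",np.hstack([cv2.resize(im[80:200,80:220],None,fx=3.5,fy=3.5,interpolation=2)[:,:400],cv2.resize(im[80:200,260:400],None,fx=3.5,fy=3.5,interpolation=2)[:,:390]]))
```

```text
[0.65721582 0.1193648  0.19813128] [ 9.98687585e-01 -5.11161623e-02  3.19085104e-03 -2.53322011e-04]
blue ((657.4346923828125, 163.99549865722656), (59.26800537109375, 79.17217254638672), 83.93834686279297)
fix ((476.7137756347656, 166.47283935546875), (125.14266967773438, 109.37084197998047), 3.175609827041626)
blue ((656.1447143554688, 163.98353576660156), (59.31405258178711, 79.13697052001953), 84.0351333618164)
fix ((474.8645324707031, 166.2457275390625), (126.13069152832031, 109.73819732666016), 3.220289707183838)
[[0.438, 0.191], [0.493, 0.195], [0.44, 0.159], [0.494, 0.163]] [0.46635386 0.17722903]
[[0.446, 0.191], [0.498, 0.195], [0.447, 0.16], [0.5, 0.164]] [0.47281631 0.17762697]
grip [array([0.65876167, 0.18096991, 0.034     ]), array([0.65537925, 0.14925261, 0.034     ])]
```

View pics/c2.png

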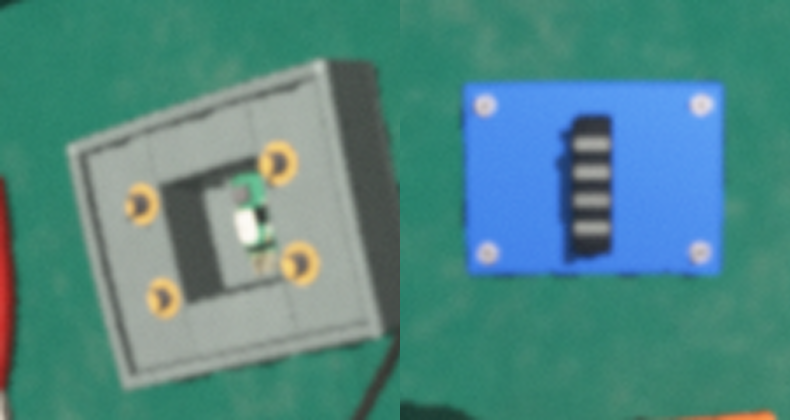

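The crop confirms the blue cover with its black grip, at (0.657, 0.164) with yaw about -5.9°. The tool is aligned with it, so I'll descend.

```bash
python3 -m crank '-4 -44 0 0 0 0;0 0 60 0 0 0;0 0 60 0 0 0;0 0 20 0 0 0;0 0 0 0 0 0' 0.3 60
python3 - <<'E'
from m import *
s=readout.get_state(); im=optics.read_camera("wrist"); cv2.imwrite("pics/w3.png",im[:,:,::-1])
print(s["eef_pos"],s["tcp_rot"],s["opening"])
im=optics.read_camera("side"); cv2.imwrite("pics/s3.png",cv2.resize(im[100:300,300:500,::-1],None,fx=3,fy=3))
E
```

```text
time: 5.2
eef_pos: [0.656, 0.1636, 0.0541]
tcp_rot: [0.999, -0.051, -0.0, 0.0]
contact_force: [-0.4, 0.7, 0.4]
opening: 0.649
[0.65595055 0.16359527 0.05407285] [ 9.98690459e-01 -5.11587057e-02 -3.89289059e-04  5.67443393e-05] 0.6491098086286415
```

View pics/w3.png

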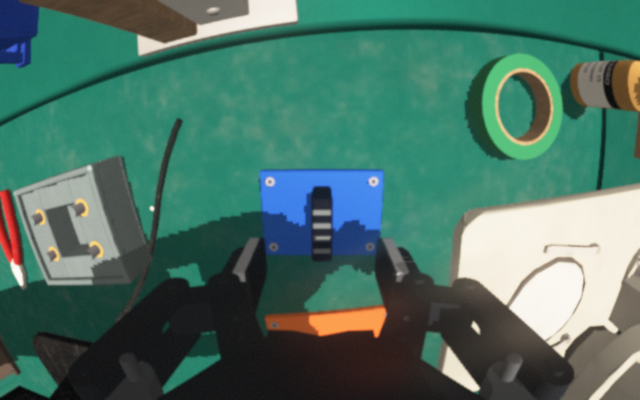

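View pics/s3.png

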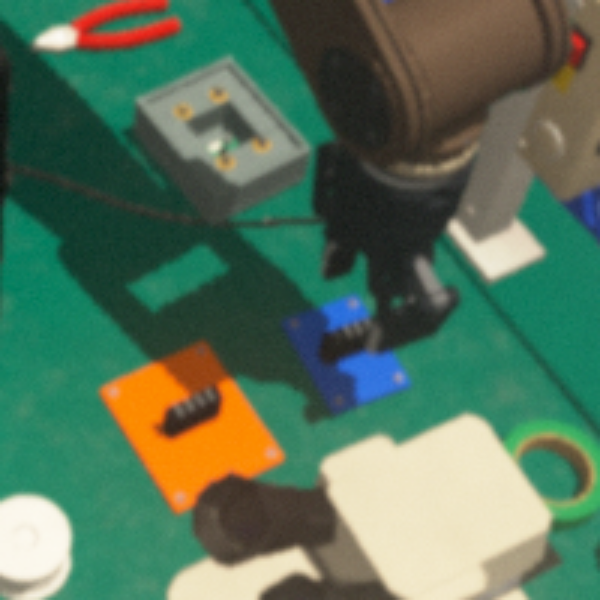

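Run:
```python
from m import *
s=readout.get_state()
run("pics/w3.png",s,(250,160,395,262),None)
print([wonz(u,v,.034,s).round(4).tolist() for u,v in [(321,187),(321,259),(310,222),(332,222)]])
```

```text
blue ((659.5534057617188, 164.20596313476562), (60.37342834472656, 80.51693725585938), 83.95134735107422)
[[0.6618, 0.1902, 0.034], [0.6572, 0.1456, 0.034], [0.6534, 0.1702, 0.034], [0.666, 0.1689, 0.034]]
```

```bash
python3 -m crank '2 -2 25 0 0 0;0 0 19 0 0 0;0 0 0 0 0 0;0 0 0 0 0 0' ; python3 -m crank '0 0 0 0 0 0;0 0 0 0 0 0;0 0 0 0 0 0;0 0 0 0 0 0;0 0 0 0 0 0' -1 60; python3 -m crank '0 0 0 0 0 0;0 0 0 0 0 0;0 0 0 0 0 0'
```

```text
time: 5.8
eef_pos: [0.6588, 0.1657, 0.0111]
tcp_rot: [0.999, -0.051, 0.001, -0.0]
contact_force: [0.0, -0.5, 0.9]
opening: 0.648
time: 6.42
eef_pos: [0.6586, 0.1658, 0.0108]
tcp_rot: [0.999, -0.051, 0.001, -0.0]
contact_force: [0.1, -0.3, 3.4]
opening: 0.129
time: 6.8
eef_pos: [0.6586, 0.1657, 0.0108]
tcp_rot: [0.999, -0.051, 0.001, -0.0]
contact_force: [-0.3, 0.4, 5.7]
opening: 0.126
```

```bash
python3 -m crank '0 0 -40 0 0 0;0 0 -50 0 0 0;-50 0 0 0 0 -0.06;-50 0 0 0 0 -0.06;0 0 0 0 0 -0.05'
python3 - <<'E'
from m import *
s=readout.get_state(); im=optics.read_camera("wrist"); cv2.imwrite("pics/w4.png",im[:,:,::-1])
print(s["eef_pos"],s["tcp_rot"],s["opening"])
im=optics.read_camera("top"); cv2.imwrite("pics/t4.png",cv2.resize(im[120:300,200:340,::-1],None,fx=3,fy=3))
E
```

```text
time: 7.42
eef_pos: [0.5518, 0.1729, 0.0963]
tcp_rot: [0.999, 0.036, -0.005, 0.0]
contact_force: [0.9, -0.0, -1.2]
opening: 0.13
[0.55181804 0.17293918 0.09629611] [ 9.99357723e-01  3.55305967e-02 -4.64647541e-03  3.59701896e-04] 0.13013814976580576
```

View pics/w4.png

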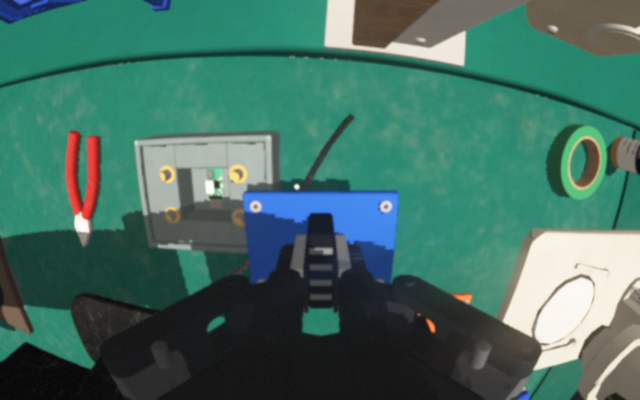

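View pics/t4.png

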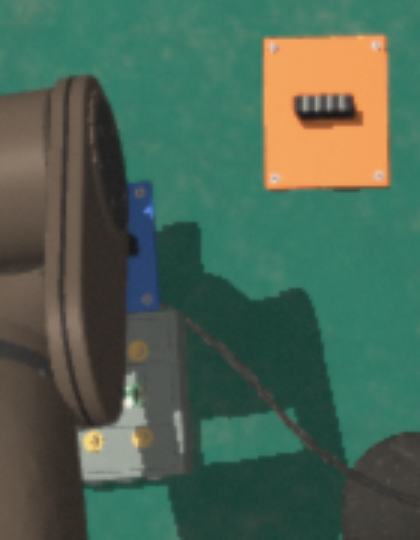

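Run:
```python
from m import *
from scipy.optimize import least_squares
s4=readout.get_state()
s2=dict(eef_pos=np.array([.6571,.1194,.1979]),tcp_rot=np.array([.9987,-.051,.0029,-.0002]))
L=lambda a,b:[a*.053,b*.043,.040]; Pn=lambda a,b:[a*.028,b*.016,.045]
# crop coords
c2=lambda u,v:(80+u/3.5,80+v/3.5)
ct=lambda u,v:(200+u/3.3,120+v/3.3)
cs=lambda u,v:(320+(u-462)/2.4,110+v/3.3)
obs={"w4":(lambda P:wproj(P,s4),[(L(-1,1),(136,141)),(L(1,1),(276,134)),(L(-1,-1),(151,246)),(Pn(-1,1),(167,174)),(Pn(1,1),(238,173)),(Pn(-1,-1),(172,214))]),
"w2":(lambda P:wproj(P,s2),[(L(-1,1),c2(69,150)),(L(1,1),c2(325,65)),(L(-1,-1),c2(125,385)),(L(1,-1),c2(383,335)),(Pn(-1,1),c2(142,205)),(Pn(1,1),c2(278,164)),(Pn(-1,-1),c2(164,298)),(Pn(1,-1),c2(300,264))]),
"top":(lambda P:proj("top",P),[(L(1,1),ct(51,353)),(L(1,-1),ct(191,342)),(L(-1,-1),ct(203,522)),(L(-1,1),ct(60,530)),(Pn(1,1),ct(97,388)),(Pn(1,-1),ct(151,385)),(Pn(-1,1),ct(102,486)),(Pn(-1,-1),ct(156,481))]),
"side":(lambda P:proj("side",P),[(L(1,1),cs(660,130)),(L(1,-1),cs(584,180)),(L(-1,-1),cs(524,75)),(L(-1,1),cs(597,30))])}
def mp(p,P):
    c,n=np.cos(p[2]),np.sin(p[2]); P=np.array(P); return np.c_[p[0]+c*P[:,0]-n*P[:,1],p[1]+n*P[:,0]+c*P[:,1],P[:,2]]
for k,(f,o) in obs.items():
    r=least_squares(lambda p:(f(mp(p,[a for a,_ in o]))-np.array([b for _,b in o])).ravel(),[.47,.175,.06],loss="soft_l1")
    print(k,r.x.round(4),np.abs(r.fun).reshape(-1,2).max(1).round(1))
```

```text
w4 [0.4735 0.179  0.0601] [3.  2.1 0.7 2.2 1.  3.3]
w2 [0.4697 0.177  0.051 ] [2.6 3.1 1.4 2.9 2.6 1.3 2.6 1.3]
top [0.4651 0.1749 0.0577] [0.8 1.3 0.9 0.7 0.4 0.2 0.4 0.3]
side [0.4676 0.1782 0.0425] [1.1 0.8 1.4 1. ]
```

```bash
python3 -m crank '-42 -5 0 0 0 0.014;-41 -5 0 0 0 0;0 0 0 0 0 0;0 0 0 0 0 0'
python3 - <<'E'
from m import *
s=readout.get_state(); im=optics.read_camera("wrist"); cv2.imwrite("pics/w5.png",im[:,:,::-1])
print(s["eef_pos"],s["tcp_rot"],s["opening"])
im=optics.read_camera("side"); cv2.imwrite("pics/s5.png",cv2.resize(im[90:210,300:460,::-1],None,fx=4,fy=4))
E
```

```text
time: 8.02
eef_pos: [0.476, 0.1778, 0.1004]
tcp_rot: [1.0, 0.027, 0.001, -0.0]
contact_force: [-0.4, -0.5, 0.3]
opening: 0.128
[0.47601717 0.17780108 0.10035296] [ 9.99643344e-01  2.66942289e-02  7.74404839e-04 -5.96732828e-05] 0.1279563671089472
```

View pics/w5.png

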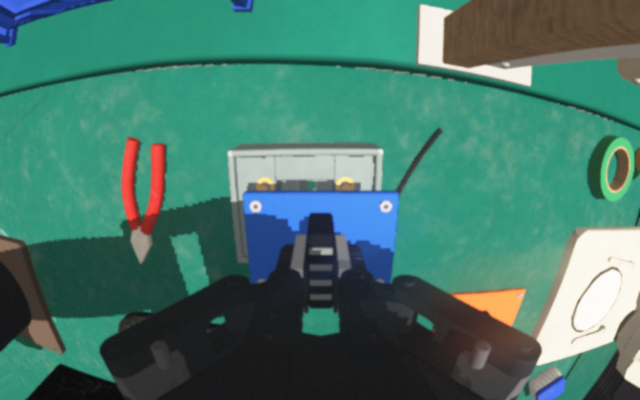

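View pics/s5.png

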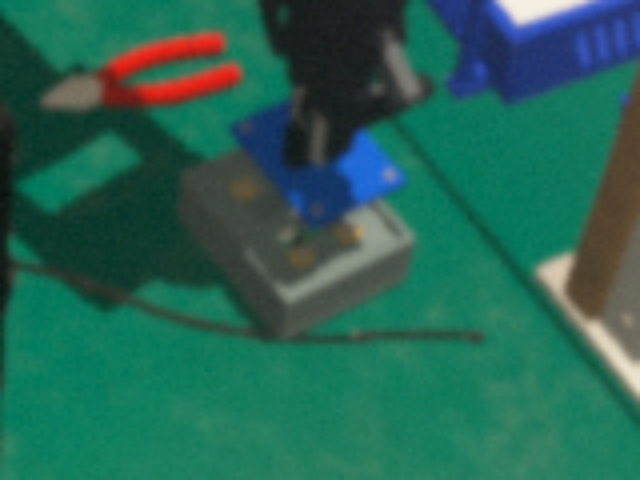

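Run:
```python
from m import *
s=readout.get_state()
a=wonz(229,152,.040,s);b=wonz(382,147,.040,s);print(a,b,np.linalg.norm(a-b),(a+b)/2)
d=(b-a)/np.linalg.norm(b-a);n=np.array([d[1],-d[0],0]);print("ctr",(a+b)/2+n*.043,np.arctan2(d[1],d[0]))
p=[wonz(u,v,.046,s) for u,v in [(266,184),(345,183)]];print(p,(p[0]+p[1])/2+n*.016)
# cover at underside z: TCP z - .0108 ; plate top
z=s["eef_pos"][2]-.0108+.006
c=[wonz(u,v,z,s) for u,v in [(244,192),(397,192)]];print(c,"cover ctr",(c[0]+c[1])/2-np.array([0,.03,0]))
```

```text
[0.41264753 0.21588598 0.04      ] [0.51539318 0.2241341  0.04      ] 0.10307618704559714 [0.46402035 0.22001004 0.04      ]
ctr [0.4674612  0.17714793 0.04      ] 0.0801053229394412
[array([0.43968376, 0.19620567, 0.046     ]), array([0.49173116, 0.1995136 , 0.046     ])] [0.46698778 0.18191094 0.046     ]
[array([0.43667405, 0.20460495, 0.09569157]), array([0.51362285, 0.20858065, 0.09569157])] cover ctr [0.47514845 0.1765928  0.09569157]
```

```bash
python3 -m crank '-8 -1 0 0 0 0;0 0 20 0 0 0;0 0 18 0 0 0;0 0 0 0 0 0'
python3 - <<'E'
from m import *
s=readout.get_state(); im=optics.read_camera("wrist"); cv2.imwrite("pics/w6.png",im[80:380,100:540,::-1])
print(s["eef_pos"],s["tcp_rot"],s["contact_force"])
E
```

```text
time: 8.62
eef_pos: [0.4652, 0.178, 0.06]
tcp_rot: [1.0, 0.027, -0.002, 0.0]
contact_force: [0.2, 0.1, -0.8]
opening: 0.128
[0.4652131  0.17802379 0.05998524] [ 9.99635489e-01  2.69021185e-02 -2.25282278e-03  2.98545302e-04] [ 0.16715931  0.05113717 -0.76655627]
```

View pics/w6.png

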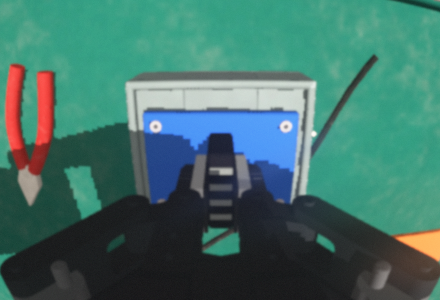

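Run:
```python
from m import *
s=readout.get_state()
z=s["eef_pos"][2]-.0108+.006
print("cover edge",wonz(320,191,z,s),"lip outer",wonz(320,153,.04,s),"lip inner",wonz(320,160,.04,s), "cover l/r",wonz(243,210,z,s),wonz(398,210,z,s),"lip l/r",wonz(231,200,.04,s),wonz(413,200,.04,s))
```

```text
cover edge [0.4644878  0.20756603 0.05627953] lip outer [0.46357907 0.22397953 0.04      ] lip inner [0.46377867 0.22019641 0.04      ] cover l/r [0.4255438  0.19539454 0.05627953] [0.50496888 0.19964358 0.05627953] lip l/r [0.41444331 0.19509106 0.04      ] [0.51779723 0.20061009 0.04      ]
```

```bash
python3 -m crank '1 -2 0 0 0 0;0 0 3 0 0 0;0 0 3 0 0 0' - 100; python3 -m crank '0 0 3 0 0 0;0 0 2 0 0 0;0 0 0 0 0 0'
```

```text
time: 9.05
eef_pos: [0.4682, 0.1805, 0.0565]
tcp_rot: [1.0, 0.027, 0.001, -0.0]
contact_force: [-2.8, 0.1, 8.3]
opening: 0.118
time: 9.43
eef_pos: [0.4683, 0.1806, 0.0526]
tcp_rot: [1.0, 0.027, 0.0, 0.0]
contact_force: [-2.6, -0.7, 8.6]
opening: 0.117
```

```bash
python3 -m crank '0 0 3 0 0 0;0 0 2 0 0 0;0 0 0 0 0 0';python3 -m crank '0 0 2 0 0 0;0 0 1 0 0 0;0 0 0 0 0 0';python3 -m crank '0 0 2 0 0 0;0 0 1 0 0 0;0 0 0 0 0 0'
```

```text
time: 9.8
eef_pos: [0.4683, 0.1806, 0.0477]
tcp_rot: [1.0, 0.027, 0.0, 0.0]
contact_force: [-3.2, -0.5, 8.8]
opening: 0.118
time: 10.18
eef_pos: [0.4683, 0.1806, 0.0458]
tcp_rot: [1.0, 0.027, -0.0, 0.0]
contact_force: [-7.3, -0.9, 16.9]
opening: 0.113
time: 10.55
eef_pos: [0.4683, 0.1806, 0.0458]
tcp_rot: [1.0, 0.027, -0.002, 0.001]
contact_force: [-15.6, -3.8, 35.5]
opening: 0.116
```

```bash
python3 -m crank '0 0 -2 0 0 0;0 0 0 0 0 0;0 0 0 0 0 0;0 0 0 0 0 0' 0.2; python3 -m crank '0 0 -30 0 0 0;0 0 -30 0 0 0;0 40 -30 0 0 0;0 0 0 0 0 0;0 0 0 0 0 0'
python3 - <<'E'
from m import *
s=readout.get_state(); im=optics.read_camera("wrist"); cv2.imwrite("pics/w7.png",im[:,:,::-1])
print(s["eef_pos"],s["tcp_rot"],s["opening"])
im=optics.read_camera("side"); cv2.imwrite("pics/s7.png",cv2.resize(im[90:210,300:460,::-1],None,fx=4,fy=4))
E
```

```text
time: 11.05
eef_pos: [0.4673, 0.1803, 0.0413]
tcp_rot: [1.0, 0.027, -0.001, 0.0]
contact_force: [0.3, -0.2, 0.4]
opening: 0.598
time: 11.68
eef_pos: [0.4692, 0.1406, 0.1311]
tcp_rot: [1.0, 0.027, -0.001, -0.0]
contact_force: [-0.3, -0.6, 0.2]
opening: 0.6
[0.4692408  0.14055816 0.13108522] [ 9.99643912e-01  2.66727909e-02 -7.65884829e-04 -1.56568891e-04] 0.5997849572194143
```

View pics/w7.png

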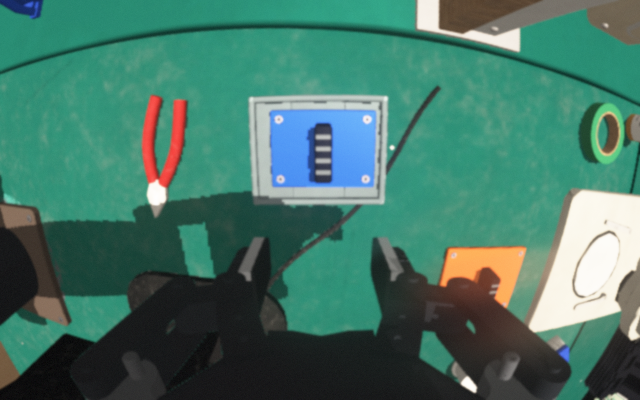

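View pics/s7.png

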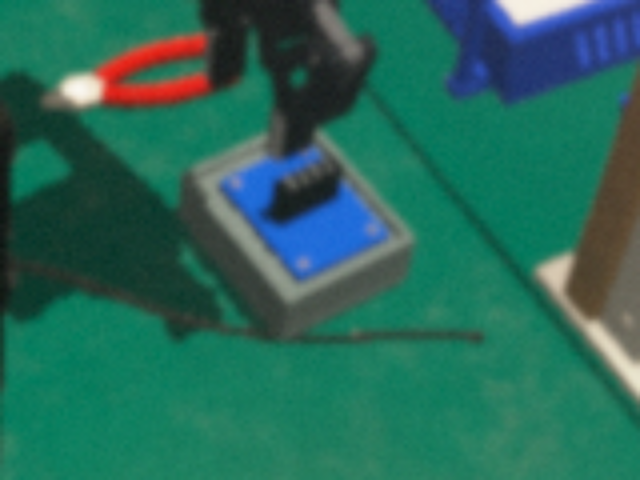

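The cover sits inside the lip, aligned with the fixture. As a final check I'll press on the top of the grip with the fingers shut; with the cover flat, its top should be at z ≈ 0.069.

```bash
python3 - <<'E'
from m import *
s=readout.get_state()
im=cv2.imread("pics/w7.png"); h=cv2.cvtColor(im,cv2.COLOR_BGR2HSV)
print(rect(cv2.inRange(h,(105,120,60),(125,255,255)),(255,100,385,198),.041,lambda u,v,z:wonz(u,v,z,s)))
E
python3 -m crank '-1 -39 0 0 0 0;0 0 0 0 0 0;0 0 20 0 0 0;0 0 20 0 0 0;0 0 0 0 0 0' -1; python3 -m crank '0 0 8 0 0 0;0 0 4 0 0 0;0 0 4 0 0 0;0 0 0 0 0 0'
```

```text
((468.03070068359375, 179.9285125732422), (78.96388244628906, 58.47977828979492), 3.000697612762451)
time: 12.4
eef_pos: [0.4647, 0.179, 0.0895]
tcp_rot: [1.0, 0.027, -0.003, 0.0]
contact_force: [0.2, -0.2, 0.5]
opening: -0.002
time: 12.9
eef_pos: [0.4667, 0.1793, 0.0758]
tcp_rot: [1.0, 0.027, -0.0, 0.0]
contact_force: [-0.3, 0.0, -0.1]
opening: 0.0
```

```bash
python3 -m crank '1 0 4 0 0 0;0 0 3 0 0 0;0 0 0 0 0 0'; python3 -m crank '0 0 2 0 0 0;0 0 1 0 0 0;0 0 0 0 0 0';python3 -m crank '0 0 2 0 0 0;0 0 0 0 0 0'
```

```text
time: 13.28
eef_pos: [0.468, 0.1794, 0.0691]
tcp_rot: [1.0, 0.027, 0.0, -0.0]
contact_force: [0.3, -1.3, 2.0]
opening: -0.003
time: 13.65
eef_pos: [0.4681, 0.1795, 0.069]
tcp_rot: [1.0, 0.027, -0.001, 0.0]
contact_force: [-6.9, -1.6, 16.4]
opening: 0.001
time: 13.9
eef_pos: [0.4682, 0.1795, 0.0689]
tcp_rot: [1.0, 0.027, -0.002, 0.001]
contact_force: [-12.8, -3.2, 29.0]
opening: -0.004
```

Contact came at z = 0.069, with no give up to 29 N, so the cover is seated. I'll retreat and do a last look.

```bash
python3 -m crank '0 0 -10 0 0 0;0 0 -40 0 0 0;0 50 -40 0 0 0;0 0 0 0 0 0;0 0 0 0 0 0'
python3 - <<'E'
from m import *
s=readout.get_state(); im=optics.read_camera("wrist"); cv2.imwrite("pics/w8.png",im[:,:,::-1])
print(s["eef_pos"],s["contact_force"])
h=cv2.cvtColor(im,cv2.COLOR_RGB2HSV)
print(rect(cv2.inRange(h,(105,120,60),(125,255,255)),(230,60,400,210),.041,lambda u,v,z:wonz(u,v,z,s)))
t=optics.read_camera("top"); g=optics.read_camera("side")
cv2.imwrite("pics/s8.png",np.hstack([cv2.resize(g[110:290,320:460,::-1],None,fx=2.8,fy=2.8),cv2.resize(t[120:300,200:340,::-1],None,fx=2.8,fy=2.8)]))
E
```

```text
time: 14.52
eef_pos: [0.4697, 0.1307, 0.1521]
tcp_rot: [1.0, 0.027, -0.001, -0.0]
contact_force: [0.0, 0.1, -0.4]
opening: -0.002
[0.46972872 0.1307284  0.15212715] [ 0.03979282  0.12126891 -0.43318656]
((468.74951171875, 179.56427001953125), (79.10026550292969, 58.3421630859375), 3.175598621368408)
```

View pics/w8.png

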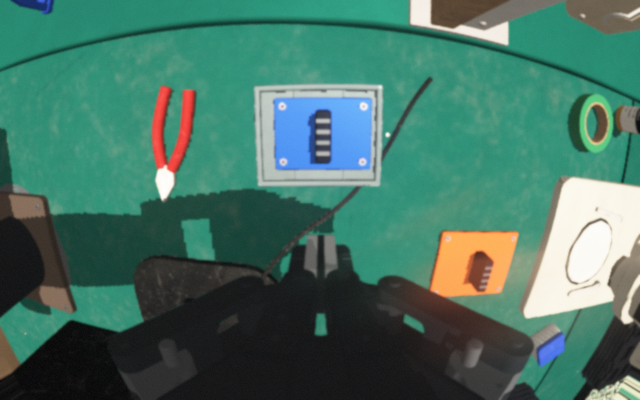

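View pics/s8.png

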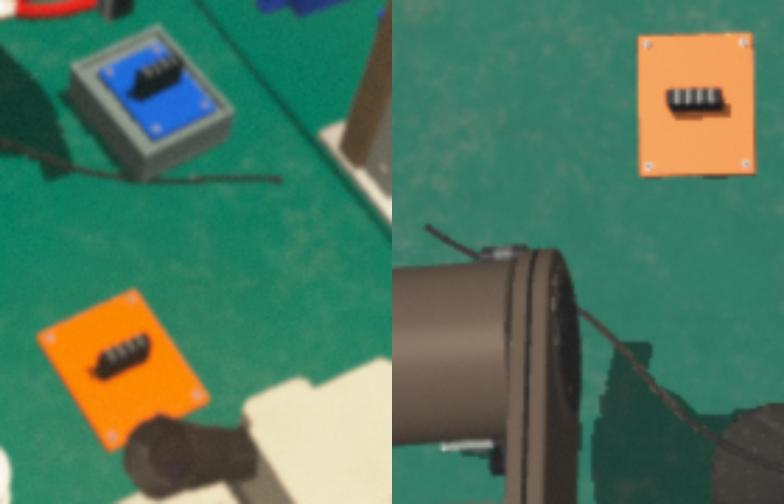

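The wrist view shows the blue cover at (323,133), flat inside the lip of the fixture (319,136). The orange cover is where it was, and the gripper touches nothing.

```bash
python3 -c "
from plant import ctrl; print(ctrl.sign_off())"
```

```text
the job is handed in; nothing more can be done
None
```

The blue cover lies on the fixture inside the raised lip, pressed down onto the deck and released. I handed the job in at about 15 s of the 54 s allowed.

- **What I did:** I gripped the cover by its block, carried it to the fixture and pressed it down while holding it, up to about 35 N. I then let go and pressed again on the block's top with the fingers shut.
- **Flat on the deck:** In that second press, contact came at z = 0.069 m and did not give up to 29 N. That is the height expected for a cover lying on the deck (0.035 + 0.034 m). I did not measure its tilt, but it looks level in the pictures.
- **Position:** The last picture puts the cover at (0.469, 0.180) m, 3.2° off world x. The fixture is at about (0.467, 0.178) m and 3° to 4° off, so the cover is only a few mm and about a degree out.
- **Orange cover:** By eye it lies where it was in the last top and side pictures.
- **Disagreement:** The separate camera estimates of the fixture's position differed by up to 8 mm in x. I settled it at the hover by comparing the cover with the lip in the same picture.

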